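# Dock and lock the vial rack

## Robot

A 6-joint arm with a two-finger parallel gripper is mounted at the origin on the work surface. World frame = base frame: x ahead of the robot, y to its left, z up, the work surface at z = 0. Lengths are in m, angles in degrees, forces in N, time in s.
With the tool pointing down it reaches from about 0.375 to 0.9 m from the base axis. Payload 3.1 kg.
Tool frame: the origin (TCP) lies where the fingers leave the gripper's body, on its centre line; the fingertips stand 70 mm ahead of it and the grasp point (between the pads) lies 51 mm ahead of it; y points along the fingers, z is the direction in which the jaws open and shut, and the axes are right-handed (so a half turn about y gives the same grasp; the last joint's range is limited). The gripper opens to 87 mm and grips with 3 to 60 N. Pads are 19 mm wide; open, the fingers measure 117 mm over their backs; the gripper's body (75 mm by 190 mm) begins 51 mm behind the grasp point.
Start: joints at [-78.008, 30.224, 82.088, -0, 67.689, -10.227], TCP at [0.236, -0.579, 0.292] pointing down, gripper open.
Joint ranges: [-176.69, 176.69], [-43.24, 126.21], [12.49, 139.97], [-82, 262], [0, 151.66], [-163.58, 163.58]. Speed limits (degrees/s): [159.86, 159.86, 180, 180, 180, 180].

## Interface

Orientations are given as a 3x3 rotation matrix whose columns are the frame's x, y, z axes.
In Python, from rig import bot gives the robot as it stands.
- The arm moves only by the shell command python3 -m pendant 'ROWS'. ROWS is JSON, a list of rows, each a list of 3 entries, a list of its own where there are three numbers: the shift along the tool's x, y, z in cm, then the turn, a rotation vector about the tool's x, y, z in rad, then the closure, from 0 (fully open) to 1 (shut). In form: [[[dx, dy, dz], [ax, ay, az], jaw], ...]. A call has 1 to 20 rows; each row shifts and turns the commanded pose from where the row before left it, along the tool's axes as they then stand; what a row does not reach is not made up. A row lasts 1/12 s, in which the tool goes at most 41.7 mm and 7.16 degrees, less where a joint would pass 70% of its speed; a pose out of reach is approached as far as the arm can. A call with a gripper value outside its range is refused whole. The fingers move at their own pace and stop on an object; the grip force is fixed at half the most. Time passes only in rows, so rows that do not move let the fingers close. It gives the time, the measured TCP pose, the force and the opening at its end, in the units of the state.
- bot.read_state(): the state, without advancing time (a new reading comes with each control period).
- bot.capture(name): name is "scene" or "top" or "wrist"; returns a dict with "img" (480x640x3 uint8, red, green, blue), "fx", "fy", "cx", "cy" (pixels), "R" (3x3) and "t" (3): a world point X has camera coordinates R X + t. Camera axes: x right, y down, z forward; pixel columns grow to the right and rows downward; lengths in m; the calibration is good to about 2 mm. A picture is of the moment at which its call begins. There is no depth.
- bot.hand_in(): hands the job in, once; it reports no verdict.
The state is a dict: "time_s": time; "joint_positions": joint angles; "qvel": joint speeds; "tau": joint torques, N m; "position": TCP position; "tcp_rot": TCP orientation; "force": force on the tool from outside, world axes, zero at the start; "moment": the same for the moment, N m; "opening": opening from 0.0 (shut) to 1.0 (fully open).
Only numpy, scipy, OpenCV 4.12 (cv2) and the standard library are available. Lean on these libraries where they do the work, as an engineer would, in place of code of your own. Each camera call takes 0.05 s, during which the arm holds its last target.

## Task

Push the vial rack with the fingertips along its bay until it is fully home against the rear module; then push that same bay's lock lever past its first click to the second stop, so that the bolt is fully across the mouth of the bay and the rack is locked in. Only push: do not lift or carry the rack, and leave the empty bay's lever and everything else on the bench where it is.

Things in the scene. Friction and masses are not known exactly. Their poses are not given: they have to be found in the camera images.
- bay: Low fixed bay that holds the vial rack. Origin: on the table under its channel's middle; x runs along the channel from the open mouth to the rear module, y to the left towards the lock housing (mm below in this frame). Channel floor 6 mm above the table, 64 wide (y -32 to 32), between 12 mm thick rails (x -110 to 75) with tops 22 mm above the table.
- bay_end (a point): centre of the channel's closed end, on the front face of the white rear module that stops the rack, at x 75, y 0 of the bay's frame, 28 mm above the table. The rear module is 60 mm tall (x 75 to 115, y -44 to 130).
- lock_housing (a point): centre of the lock housing's top, 36 mm above the table, at x -44, y 87 of the bay's frame: white box left of the channel mouth (x -74 to -14, y 44 to 130); the lever's slot runs along y on its top, with short cross marks at the three lever positions.
- spare_bay: The empty bay beside it, of the same shape and size; to be left alone. Either bay may be the left or the right one.
- rack: loose white rack of capped vials, 110 mm long (x) x 60 wide (y), front and rear walls 40 mm tall, caps to 45 mm, about 0.35 kg. Origin: centre of its underside; axes as the bay's. It stands in the bay's channel, 35 to 70 mm short of home. Flat front wall (mouth side) at x -55 of its frame. Fully home its origin is at x 20 and its front wall at x -35 of the bay's frame.
- lock (a joint): lock lever of the bay with the rack, slide (m): 0 unlocked, knob at the slot's end away from the channel; 0.022 first detent (half latch); 0.045 second stop (locked, hard stop). Sprung detents hold all three positions; each hump takes about 8 N at its start, less after. Its bolt (24 to 32 mm above the table) clears the channel at 0 and at 0.045 crosses it at bay x -49 to -39, 4 mm in front of a rack fully home.
- lock_knob (a point): middle of the rack bay lever's black upright round knob: 20 mm in diameter, from 46 to 78 mm above the table; the point is 62 mm above the table. At joint 0 it is at x -44, y 114 mm in its bay's frame; it slides towards the bay's -y (towards the channel) as the joint grows.
- spare_lock (a joint): the same kind of lever on the spare bay, same values; must stay unlocked
- spare_lock_knob (a point): middle of the spare bay lever's black upright round knob: 20 mm in diameter, from 46 to 78 mm above the table; the point is 62 mm above the table. At joint 0 it is at x -44, y 114 mm in its bay's frame; it slides towards the bay's -y (towards the channel) as the joint grows.
- jar_a: small amber screw-cap jar, 38 mm across, 50 mm tall; stands in the nook between lock housing and rear module of the bay; leave alone. Origin: centre of its underside.
- jar_b: small clear screw-cap jar, 38 mm across, 50 mm tall; stands in the same nook of the spare bay; leave alone. Origin: centre of its underside.
- solvent_a: solvent bottle, 86 mm across, 190 mm tall, behind the bays; leave alone. Origin: centre of its underside.
- solvent_b: amber solvent bottle, 80 mm across, 170 mm tall, behind the bays; leave alone. Origin: centre of its underside.
- tip_box: box of pipette tips, 122 x 87 x 72 mm, to the left of the bays; leave alone. Origin: centre of its underside.
- beaker: glass beaker, 70 mm across, 90 mm tall, to the right of the bays; leave alone. Origin: centre of its underside.
- wrench: 150 mm wrench lying to the right of the bays; leave alone. Origin: middle of the tool.
Not all that is in view belongs to the job. What is meant by the rack is not red or yellow, and is the larger of those in its own colour.

How it is judged (in metres and radians):
On the way, in this order (a step that is already met when the one before it is completed fails the run):
1. the rack is fully home in its bay while the lever is still unlocked (x of rack in the frame of bay above 0.0165 m and height (world z) of rack below 0.011 m and value of joint lock below 0.01 m), for 0.2 s.
2. the bay's lever is at its second stop with the rack home (x of rack in the frame of bay above 0.0165 m and height (world z) of rack below 0.011 m and value of joint lock above 0.042 m), for 0.2 s.
At the end, for the whole second after the job is handed in: the rack is down in its bay within 3.5 mm of fully home and at rest, the bay's lever is within 3 mm of its second stop and at rest, and the spare bay's lever is still unlocked (below 6 mm) (all of step 2 and value of joint spare_lock below 0.006 m and linear speed of rack below 0.01 m/s and velocity of joint lock between -0.01 and 0.01 m/s); the robot touches nothing.
It fails at once if the rack is lifted (underside more than 10 mm above the channel floor) or tipped (more than 0.25 rad) (height (world z) of rack above 0.016 m or angle between rack's own z axis and vertical above 0.25 rad).
It fails at once if the spare bay's lever is pushed more than 8 mm (value of joint spare_lock above 0.008 m).
It fails at once if a bystander is moved more than 25 mm (distance of any of jar_a, jar_b, solvent_a, solvent_b, tip_box, beaker, wrench from where it was at the start of the episode above 0.025 m).
It also fails if it takes over 48 s, if anything falls off the work surface, if the arm or the gripper's body presses on something with over 40 N, if the wrist force passes 120 N, or if a joint passes its speed limit or range.

## Working session

There is one attempt and no reset: what is moved stays moved. The work goes in short steps, Python scripts to look and compute and a shell command to move; the robot and the scene stay as the last step left them, time stands still between calls to the robot, and variables do not carry over. Pictures are saved under pics/ and viewed, and the job is handed in when it is done.

```bash
mkdir -p pics; ls; python3 - <<'E'
from rig import bot
import cv2
s=bot.read_state()
print(s)
for n in ("scene","top","wrist"):
    c=bot.capture(n); cv2.imwrite(f"pics/{n}0.png",c["img"][:,:,::-1])
    print(n,c["fx"],c["fy"],c["cx"],c["cy"],c["R"],c["t"])
E
```

```text
pics
{'time_s': 0.0, 'joint_positions': array([-7.80087501e+01,  3.02779640e+01,  8.21565677e+01,  3.94813360e-04,
        6.76907377e+01, -1.02277016e+01]), 'qvel': array([ 0.03250617,  0.05372176, -0.03982077, -0.01960237,  0.01550316,
       -0.07794219]), 'tau': array([-2.00835444e-06, -4.40039527e+01, -1.76592493e+01,  6.31970144e-02,
        5.82344912e-02, -1.73667809e-04]), 'position': array([ 0.23624152, -0.57799256,  0.29128123]), 'tcp_rot': array([[-9.25746637e-01, -4.48008034e-04,  3.78144103e-01],
       [-3.78144163e-01,  2.13998012e-03, -9.25744248e-01],
       [-3.94480002e-04, -9.99997610e-01, -2.15049102e-03]]), 'force': array([-0.10365349,  0.74957298,  0.74699547]), 'moment': array([-0.00825738,  0.00053132, -0.0355816 ]), 'opening': 1.0004087629261738}
scene 537.517196665404 537.517196665404 319.4406239089314 238.25171502473793 [[ 0.13674396  0.99056305 -0.00927033]
 [ 0.54262378 -0.08273024 -0.83589182]
 [-0.82877049  0.10927285 -0.54881593]] [-0.07229931 -0.24096844  1.76328058]
top 451.74350965761084 451.74350965761084 320.5663589594911 240.30796065639956 [[-0.10787636 -0.99416215  0.00207429]
 [-0.96669074  0.10440786 -0.23368359]
 [ 0.23210281 -0.02721413 -0.97231048]] [0.04560058 0.55058179 0.98387044]
wrist 369.1246045185974 369.1246045185974 320.83332749608775 233.28976485512237 [[ 0.37903731 -0.92537734 -0.00273599]
 [-0.88770457 -0.36443832  0.2813633 ]
 [-0.26136432 -0.10421844 -0.95959742]] [-0.62360016 -0.03458927  0.39234764]
```

View pics/scene0.png

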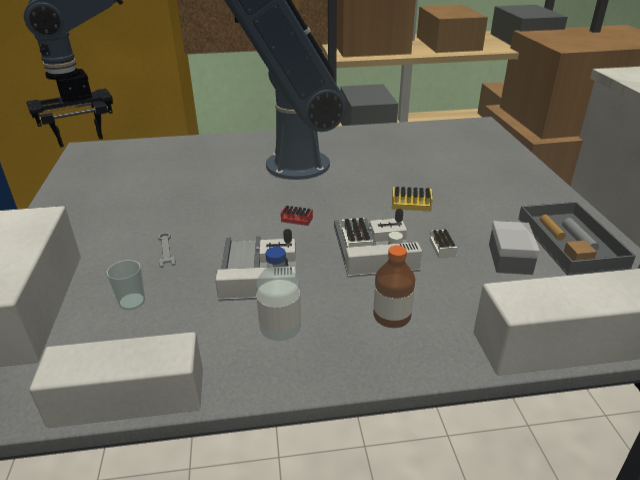

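View pics/top0.png

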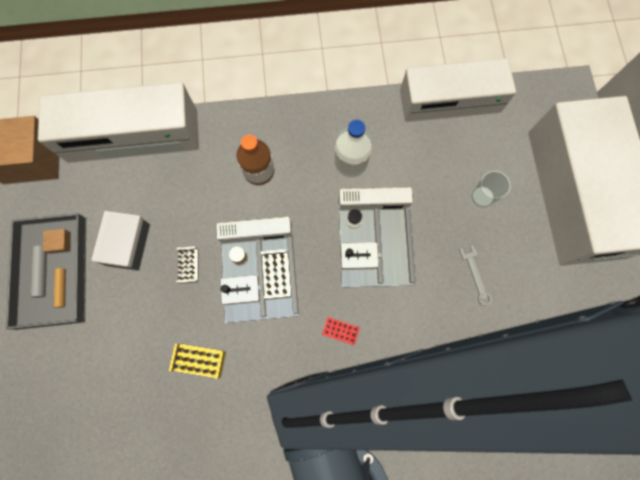

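```bash
python3 - <<'E'
import cv2
im=cv2.imread("pics/top0.png")
cv2.imwrite("pics/topz.png",cv2.resize(im[205:335,205:305],None,fx=6,fy=6,interpolation=cv2.INTER_CUBIC)[:, :][:600*2][0:780])
z=cv2.resize(im[210:330,205:305],(500,600),interpolation=cv2.INTER_CUBIC);cv2.imwrite("pics/topz.png",z)
im=cv2.imread("pics/scene0.png")
cv2.imwrite("pics/scenez.png",cv2.resize(im[200:280,325:425],(750,600),interpolation=cv2.INTER_CUBIC))
E
```

```text
(no output)
```

View pics/topz.png

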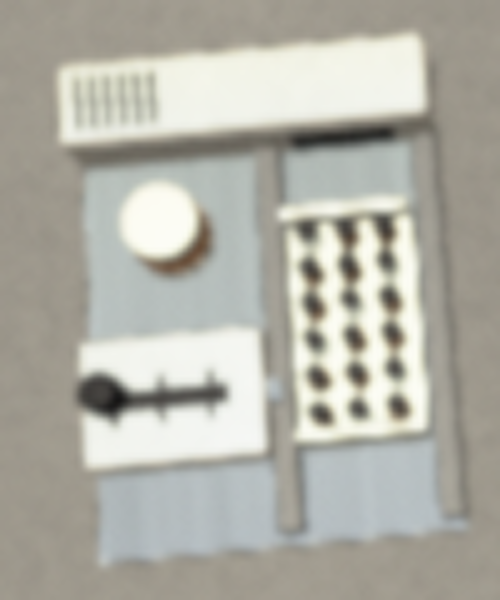

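View pics/scenez.png

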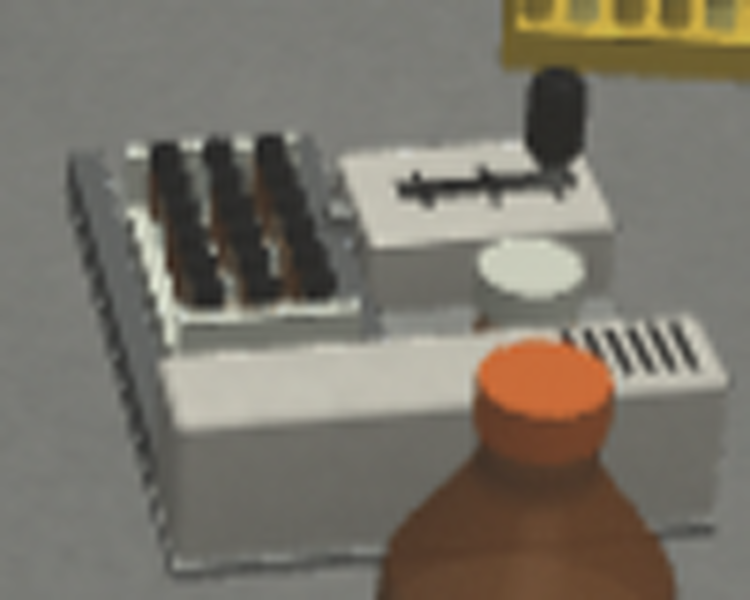

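```bash
cat > h.py <<'E'
from rig import bot
import numpy as np, cv2
from scipy.optimize import least_squares
def proj(c,X):
    p=np.asarray(X)@c["R"].T+c["t"]; return np.c_[c["fx"]*p[:,0]/p[:,2]+c["cx"],c["fy"]*p[:,1]/p[:,2]+c["cy"]]
def unproj(c,px,z):
    px=np.atleast_2d(px).astype(float); d=np.c_[(px[:,0]-c["cx"])/c["fx"],(px[:,1]-c["cy"])/c["fy"],np.ones(len(px))]@c["R"]
    o=-c["R"].T@c["t"]; s=(z-o[2])/d[:,2]; return o+s[:,None]*d
def w(p,b):
    x,y,a=p; b=np.asarray(b,float)/1000; C,S=np.cos(a),np.sin(a)
    return np.c_[x+C*b[:,0]-S*b[:,1], y+S*b[:,0]+C*b[:,1], b[:,2]]
def inv(p,X):
    x,y,a=p; d=np.asarray(X)[:,:2]-[x,y]; C,S=np.cos(a),np.sin(a); return 1000*np.c_[C*d[:,0]+S*d[:,1],-S*d[:,0]+C*d[:,1]]
E
python3 - <<'E'
from h import *
T=bot.capture("top");Sc=bot.capture("scene")
tu=np.array([(62,145),(57,68),(420,35),(425,115),(82,345),(258,330),(265,455),(87,470),(290,530),(455,518),(97,390)])/5+[205,210]
tb=[(75,130,60),(115,130,60),(115,-44,60),(75,-44,60),(-14,130,36),(-14,44,36),(-74,44,36),(-74,130,36),(-110,38,22),(-110,-38,22),(-44,114,78)]
su=np.array([(175,430),(160,362),(690,310),(725,380),(340,155),(370,248),(612,225)])/7.5+[325,200]
sb=[(115,-44,60),(75,-44,60),(75,130,60),(115,130,60),(-74,44,36),(-14,44,36),(-14,130,36)]
f=lambda p:np.r_[(proj(T,w(p,tb))-tu).ravel(),(proj(Sc,w(p,sb))-su).ravel()]
r=least_squares(f,[.55,.1,0]);p=r.x
print(p,np.degrees(p[2]),"\n",r.fun.reshape(-1,2).round(1))
rk=np.array([(298,438),(425,428),(280,215),(405,205)])/5+[205,210]
print(inv(p,unproj(T,rk,.040)))
np.save("bay.npy",p)
C,S=np.cos(p[2]),np.sin(p[2])
for n,q in dict(front=(-95,0,40),knob=(-44,114,62),locked=(-44,69,62),home=(-35,0,30)).items(): print(n,w(p,[q]))
E
```

```text
[ 0.50567337  0.09836262 -0.01133111] -0.6492248379057913 
 [[-1.   0.3]
 [-0.8 -0.8]
 [ 0.3 -1. ]
 [ 0.7 -0.7]
 [-1.1 -0.5]
 [ 0.4 -1. ]
 [ 0.6 -0.5]
 [-1.   0.1]
 [ 0.   0.4]
 [-0.4 -0.4]
 [-0.4  0.2]
 [-0.5 -1. ]
 [-1.4 -1.8]
 [ 0.5 -0.6]
 [ 0.6 -0.4]
 [-1.7 -1. ]
 [-0.9 -1.1]
 [ 0.3 -0.6]]
[[-69.06973577  29.35887034]
 [-70.12141566 -29.37170055]
 [ 36.73432299  30.6927923 ]
 [ 35.8733763  -28.47892569]]
front [[0.41067947 0.09943905 0.04      ]]
knob [[0.46296792 0.21285386 0.062     ]]
locked [[0.46245803 0.16785674 0.062     ]]
home [[0.47067562 0.0987592  0.03      ]]
```

```bash
python3 -m pendant '[[[0,0,0],[0,0.1,0],1],[[0,0,0],[0,0.1,0],1],[[0,0,0],[0,0.1,0],1],[[0,0,0],[0,0.1,0],1],[[-2.5,0,-2.5],[0,0,0],1],[[-2.5,0,-2.5],[0,0,0],1],[[-2.5,0,-2.5],[0,0,0],1],[[-2.5,0,-2.5],[0,0,0],1],[[-2.5,0,-2.5],[0,0,0],1],[[-2.5,0,-2.5],[0,0,0],1],[[-2.5,0,-2.5],[0,0,0],1],[[-2.5,0,-2.5],[0,0,0],1],[[0,0,-3],[0,0,0],1],[[0,0,-3],[0,0,0],1],[[0,0,-3],[0,0,0],1],[[0,0,-3],[0,0,0],1],[[0,0,-3],[0,0,0],1],[[0,0,-3],[0,0,0],1],[[0,0,-3],[0,0,0],1],[[0,0,0],[0,0,0],1]]'
python3 - <<'E'
from h import *
s=bot.read_state();print(s["position"],s["tcp_rot"].round(3),s["joint_positions"].round(1))
p=np.load("bay.npy");print(inv(p,[s["position"]]))
E
```

```text
time_s: 1.92
position: [0.4396, -0.1658, 0.2919]
tcp_rot: [[-1.0, -0.003, -0.008], [0.008, 0.004, -1.0], [0.003, -1.0, -0.004]]
force: [-0.7, -0.5, 0.1]
opening: 0.008
[ 0.43964742 -0.16577601  0.291928  ] [[-1.    -0.003 -0.008]
 [ 0.008  0.004 -1.   ]
 [ 0.003 -1.    -0.004]] [-3.440e+01  1.840e+01  1.036e+02  1.000e-01  5.830e+01  5.600e+01]
[[ -63.02879327 -264.86980033]]
```

```bash
python3 -m pendant '[[[0,0,-2.5],[0,0,0],1],[[0,0,-2.5],[0,0,0],1],[[0,0,-2.5],[0,0,0],1],[[0,0,-2.5],[0,0,0],1],[[0,0,-2.5],[0,0,0],1],[[0,0,-2.5],[0,0,0],1],[[0,0,-2.5],[0,0,0],1],[[0,0,-2.5],[0,0,0],1],[[0,0,-2.5],[0,0,0],1],[[0,0,-2.5],[0,0,0],1],[[1,2,0],[0,0,0],1],[[1,2,0],[0,0,0],1],[[1,2,0],[0,0,0],1],[[1,2,0],[0,0,0],1],[[0,2,0],[0,0,0],1],[[0,0,0],[0,0,0],1],[[0,0,0],[0,0,0],1],[[0,0,0],[0,0,0],1]]'
python3 - <<'E'
from h import *
s=bot.read_state();p=np.load("bay.npy");print(s["position"],inv(p,[s["position"]]),s["force"],s["joint_positions"].round(1))
for n in("top","wrist"):cv2.imwrite(f"pics/{n}1.png",bot.capture(n)["img"][:,:,::-1])
E
```

```text
time_s: 3.42
position: [0.4057, 0.0791, 0.1929]
tcp_rot: [[-1.0, 0.002, -0.012], [0.012, -0.0, -1.0], [-0.002, -1.0, 0.0]]
force: [0.8, 0.3, -0.0]
opening: 0.006
[0.40567277 0.07914839 0.19292095] [[-99.77646569 -20.34608169]] [ 0.76960365  0.28423217 -0.03582188] [ -4.5  24.8 117.2  -0.   37.8  86.2]
```

View pics/wrist1.png

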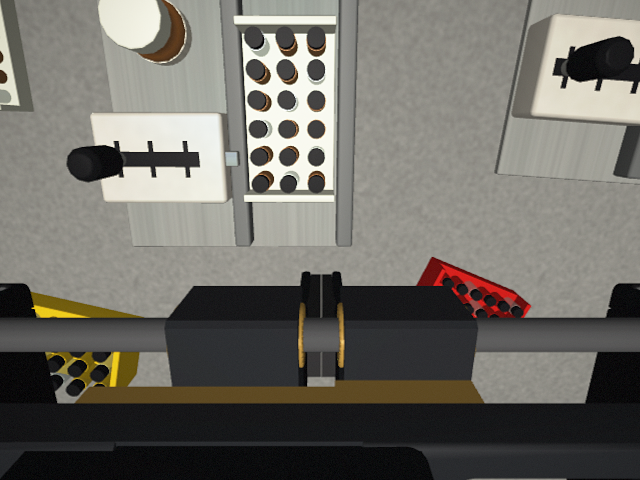

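```bash
python3 - <<'E'
from h import *
p=np.load("bay.npy");W=bot.capture("wrist")
b=[(-14,130,36),(-14,44,36),(-74,44,36),(-74,130,36)]
u=np.array([(92,113),(222,112),(229,202),(95,203)])
print((proj(W,w(p,b))-u).round(1)); print(inv(p,unproj(W,u,.036)).round(1))
print(inv(p,unproj(W,[(244,201),(334,201),(236,16),(335,16)],.046)).round(1))
T=bot.capture("top")
rk=np.array([(298,438),(425,428),(280,215),(405,205)])/5+[205,210]
print(inv(p,unproj(T,rk,.046)).round(1))
E
```

```text
[[-3.3 -0.4]
 [-0.2  0.6]
 [-0.7  1.9]
 [ 8.9  0.9]]
[[-14.2 127.9]
 [-13.6  43.8]
 [-72.7  43.4]
 [-73.4 136.1]]
[[-70.   30.9]
 [-70.  -28.7]
 [ 38.9  29.2]
 [ 38.9 -28.2]]
[[-69.8  28.7]
 [-70.8 -29.7]
 [ 35.4  30. ]
 [ 34.5 -28.8]]
```

```bash
python3 -m pendant '[[[0,0,-1],[0,0,0],1],[[0,0,-1],[0,0,0],1],[[0,2,0],[0,0,0],1],[[0,2,0],[0,0,0],1],[[0,2,0],[0,0,0],1],[[0,2,0],[0,0,0],1],[[0,1.5,0],[0,0,0],1],[[0,0.5,0],[0,0,0],1],[[0,0,0],[0,0,0],1],[[0,0,0],[0,0,0],1]]'
python3 - <<'E'
from h import *
s=bot.read_state();p=np.load("bay.npy");print(s["position"],inv(p,[s["position"]]),s["force"])
for n in("scene","wrist"):cv2.imwrite(f"pics/{n}2.png",bot.capture(n)["img"][:,:,::-1])
E
```

```text
time_s: 4.45
position: [0.4049, 0.0997, 0.0926]
tcp_rot: [[-1.0, 0.0, -0.012], [0.012, -0.0, -1.0], [-0.0, -1.0, -0.0]]
force: [-1.2, -0.3, 0.4]
opening: 0.006
[0.40489891 0.09966739 0.09255742] [[-100.7827762    0.1628301]] [-1.21650568 -0.25164456  0.36565947]
```

View pics/wrist2.png

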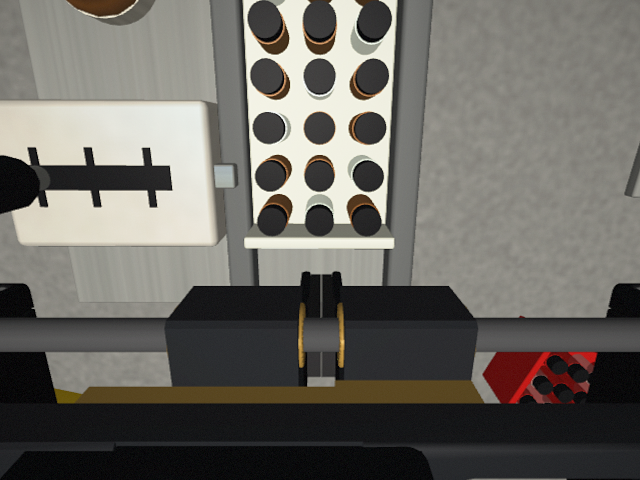

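View pics/scene2.png

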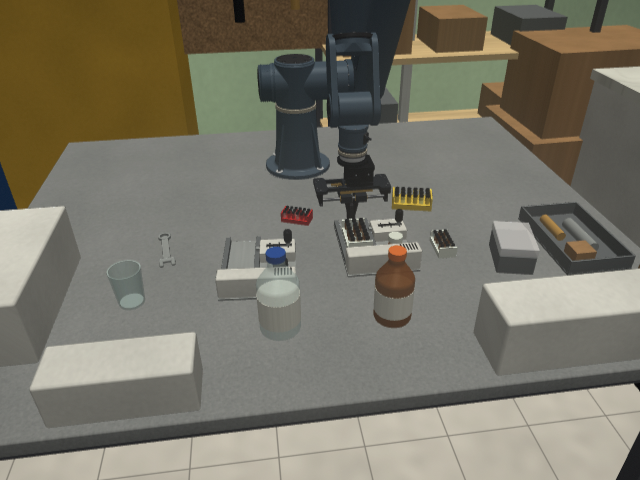

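```bash
python3 -m pendant '[[[-0.5,0,0],[0,0,0],1],[[-0.5,0,0],[0,0,0],1],[[-0.5,0,0],[0,0,0],1],[[-0.4,0,0],[0,0,0],1],[[-0.4,0,0],[0,0,0],1],[[-0.4,0,0],[0,0,0],1],[[-0.4,0,0],[0,0,0],1],[[-0.4,0,0],[0,0,0],1],[[-0.4,0,0],[0,0,0],1],[[-0.4,0,0],[0,0,0],1],[[-0.4,0,0],[0,0,0],1],[[-0.3,0,0],[0,0,0],1],[[0,0,0],[0,0,0],1],[[0,0,0],[0,0,0],1]]'
python3 - <<'E'
from h import *
s=bot.read_state();p=np.load("bay.npy");print(s["position"],inv(p,[s["position"]]),s["force"])
for n in("wrist",):cv2.imwrite(f"pics/{n}3.png",bot.capture(n)["img"][:,:,::-1])
E
```

```text
time_s: 5.72
position: [0.4565, 0.0987, 0.0924]
tcp_rot: [[-1.0, 0.004, -0.012], [0.012, -0.0, -1.0], [-0.004, -1.0, 0.0]]
force: [1.0, -0.1, -0.5]
opening: 0.005
[0.45651824 0.09871774 0.09235576] [[-49.15600244  -0.20186592]] [ 1.00813002 -0.14758548 -0.5008878 ]
```

View pics/wrist3.png

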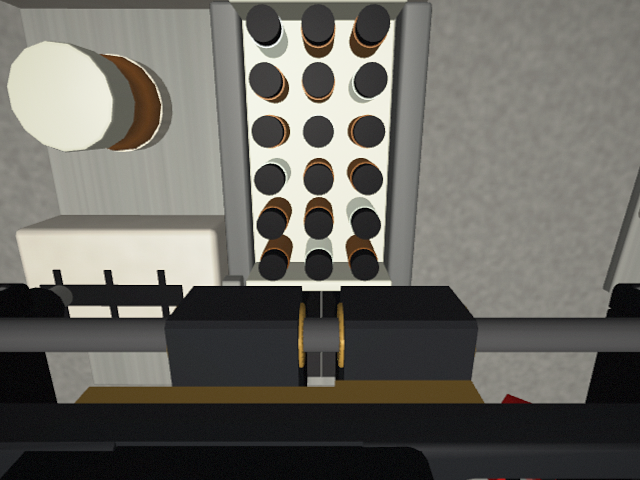

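```bash
python3 -m pendant '[[[-0.2,0,0],[0,0,0],1],[[-0.2,0,0],[0,0,0],1],[[0,0,0],[0,0,0],1],[[0,0,0],[0,0,0],1]]'; python3 -m pendant '[[[-0.2,0,0],[0,0,0],1],[[0,0,0],[0,0,0],1],[[0,0,0],[0,0,0],1]]'
```

```text
time_s: 6.1
position: [0.4577, 0.0988, 0.0922]
tcp_rot: [[-1.0, -0.002, -0.012], [0.012, 0.0, -1.0], [0.002, -1.0, 0.0]]
force: [-2.4, -0.5, 1.8]
opening: 0.003
time_s: 6.35
position: [0.4599, 0.0988, 0.0922]
tcp_rot: [[-1.0, -0.002, -0.012], [0.012, 0.0, -1.0], [0.002, -1.0, -0.0]]
force: [-4.0, 0.1, 2.5]
opening: 0.006
```

```bash
for i in 1; do python3 -m pendant '[[[-0.2,0,0],[0,0,0],1],[[0,0,0],[0,0,0],1],[[0,0,0],[0,0,0],1]]'; python3 -m pendant '[[[-0.2,0,0],[0,0,0],1],[[0,0,0],[0,0,0],1],[[0,0,0],[0,0,0],1]]'; done
```

```text
time_s: 6.6
position: [0.4602, 0.0988, 0.0921]
tcp_rot: [[-1.0, -0.006, -0.012], [0.012, 0.0, -1.0], [0.006, -1.0, -0.0]]
force: [-6.7, -0.8, 5.1]
opening: 0.005
time_s: 6.85
position: [0.4604, 0.0988, 0.0921]
tcp_rot: [[-1.0, -0.01, -0.012], [0.012, 0.0, -1.0], [0.01, -1.0, 0.0]]
force: [-9.6, -0.3, 6.3]
opening: 0.006
```

```bash
python3 -m pendant '[[[-0.3,0,0],[0,0,0],1],[[0,0,0],[0,0,0],1],[[0,0,0],[0,0,0],1]]'; python3 -m pendant '[[[0.3,0,0],[0,0,0],1],[[0.6,0,0],[0,0,0],1],[[0.6,0,0],[0,0,0],1],[[0.8,0,0],[0,0,0],1],[[0.8,0,0],[0,0,0],1],[[0,-2,0],[0,0,0],1],[[0,-2,0],[0,0,0],1],[[0,-2,0],[0,0,0],1],[[0,-2,0],[0,0,0],1],[[0,-2,0],[0,0,0],1],[[0,0,0],[0,0,0],1],[[0,0,0],[0,0,0],1]]'
python3 - <<'E'
from h import *
s=bot.read_state();p=np.load("bay.npy");print(s["position"],inv(p,[s["position"]]),s["force"])
for n in("wrist","top"):cv2.imwrite(f"pics/{n}4.png",bot.capture(n)["img"][:,:,::-1])
E
```

```text
time_s: 7.1
position: [0.4608, 0.0989, 0.0919]
tcp_rot: [[-1.0, -0.016, -0.011], [0.011, 0.0, -1.0], [0.016, -1.0, 0.0]]
force: [-13.0, -1.0, 9.4]
opening: 0.002
time_s: 8.1
position: [0.4372, 0.0991, 0.1931]
tcp_rot: [[-1.0, 0.004, -0.012], [0.012, -0.0, -1.0], [-0.004, -1.0, 0.0]]
force: [0.3, -0.7, 0.0]
opening: 0.008
[0.43724139 0.09905681 0.19309588] [[-68.43546047  -0.08123921]] [ 0.27308096 -0.65920895  0.04072747]
```

View pics/wrist4.png

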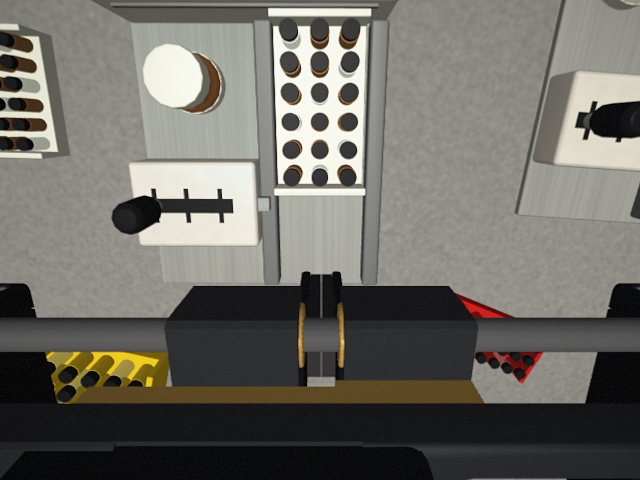

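```bash
python3 - <<'E'
from h import *
p=np.load("bay.npy");W=bot.capture("wrist")
print(inv(p,unproj(W,[(275,194),(364,194),(269,11),(371,11)],.046)).round(1))
print(inv(p,unproj(W,[(131,163),(254,160),(259,244),(139,246)],.036)).round(1), "bolt",inv(p,unproj(W,[(269,198),(270,211)],.028)).round(1))
print("knob base/top",inv(p,unproj(W,[(128,216)],.078)),inv(p,unproj(W,[(150,206)],.046)))
E
```

```text
[[-35.4  30.2]
 [-35.3 -28. ]
 [ 70.6  29.9]
 [ 70.6 -28.5]]
[[-16.3 126.6]
 [-14.4  44.6]
 [-73.   44. ]
 [-74.5 129.3]] bolt [[-41.5  36.8]
 [-50.9  36.4]]
knob base/top [[-42.34157846 111.31050565]] [[-43.37319571 112.99688253]]
```

```bash
python3 -m pendant '[[[-0.4,0,-2.5],[0,0,0],1],[[-0.4,0,-2.5],[0,0,0],1],[[-0.4,0,-2.5],[0,0,0],1],[[-0.4,0,-2.5],[0,0,0],1],[[-0.4,0,-2.5],[0,0,0],1],[[-0.4,0,-2.5],[0,0,0],1],[[0,0,-0.6],[0,0,0],1],[[0,0,0],[0,0,0],1],[[0,2,0],[0,0,0],1],[[0,2,0],[0,0,0],1],[[0,2,0],[0,0,0],1],[[0,1.3,0],[0,0,0],1],[[0,0,0],[0,0,0],1],[[0,0,0],[0,0,0],1]]'
python3 - <<'E'
from h import *
s=bot.read_state();p=np.load("bay.npy");print(s["position"],inv(p,[s["position"]]),s["force"])
for n in("wrist","scene"):cv2.imwrite(f"pics/{n}5.png",bot.capture(n)["img"][:,:,::-1])
im=cv2.imread("pics/scene5.png");cv2.imwrite("pics/scene5z.png",cv2.resize(im[140:290,300:480],(720,600),interpolation=cv2.INTER_CUBIC))
E
```

```text
time_s: 9.42
position: [0.4616, 0.2534, 0.1182]
tcp_rot: [[-1.0, -0.004, -0.013], [0.013, -0.001, -1.0], [0.004, -1.0, 0.001]]
force: [-0.6, 0.1, 1.0]
opening: 0.006
[0.46163037 0.25341163 0.11822043] [[-45.79701362 154.54001832]] [-0.59178707  0.08253812  1.04450294]
```

View pics/scene5z.png

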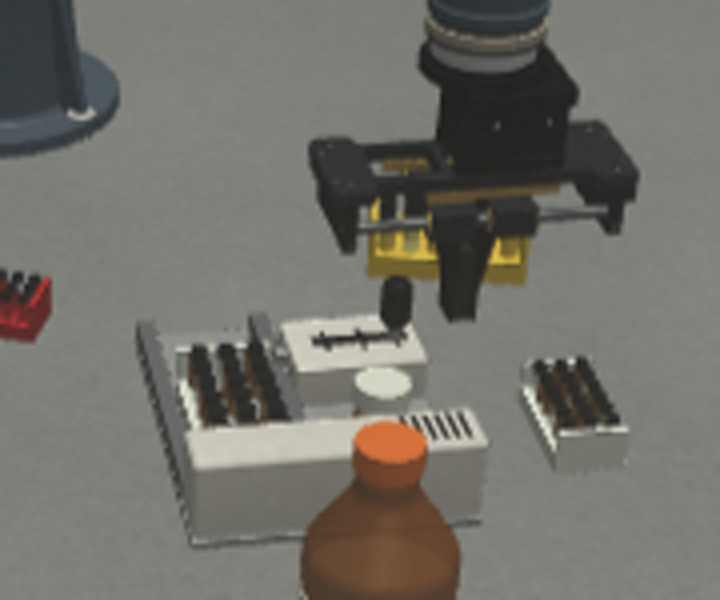

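View pics/wrist5.png

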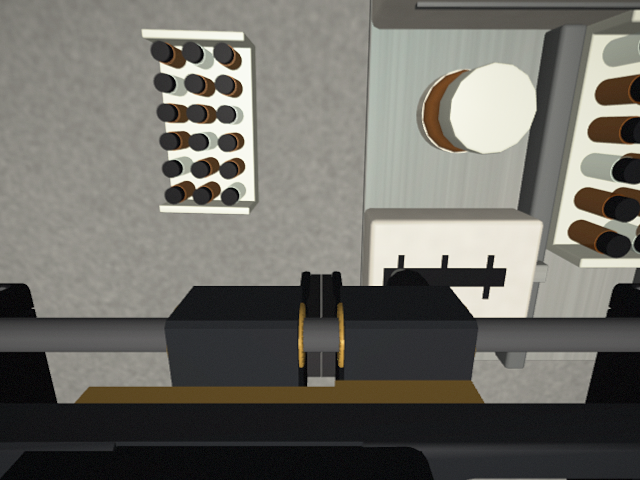

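```bash
python3 -m pendant '[[[-0.15,0,0.4],[0,0,0],1],[[0,0,0.4],[0,0,0],1],[[0,0,0.4],[0,0,0],1],[[0,0,0.3],[0,0,0],1],[[0,0,0.3],[0,0,0],1],[[0,0,0.3],[0,0,0],1],[[0,0,0.3],[0,0,0],1],[[0,0,0.3],[0,0,0],1],[[0,0,0.3],[0,0,0],1],[[0,0,0],[0,0,0],1]]'; python3 -m pendant '[[[0,0,0.3],[0,0,0],1],[[0,0,0.3],[0,0,0],1],[[0,0,0.3],[0,0,0],1],[[0,0,0],[0,0,0],1]]'
python3 - <<'E'
from h import *
s=bot.read_state();p=np.load("bay.npy");print(s["position"],inv(p,[s["position"]]),s["force"])
for n in("wrist",):cv2.imwrite(f"pics/{n}6.png",bot.capture(n)["img"][:,:,::-1])
E
```

```text
time_s: 10.35
position: [0.4637, 0.2245, 0.1193]
tcp_rot: [[-1.0, 0.0, -0.012], [0.012, -0.0, -1.0], [-0.0, -1.0, -0.0]]
force: [-1.1, 0.7, -0.0]
opening: 0.005
time_s: 10.68
position: [0.4635, 0.2149, 0.1192]
tcp_rot: [[-1.0, -0.001, -0.012], [0.012, -0.001, -1.0], [0.001, -1.0, 0.001]]
force: [-0.4, -0.7, -0.2]
opening: 0.004
[0.46348528 0.21488616 0.11920394] [[-43.50569438 116.0380342 ]] [-0.41525294 -0.69029785 -0.22495294]
```

View pics/wrist6.png

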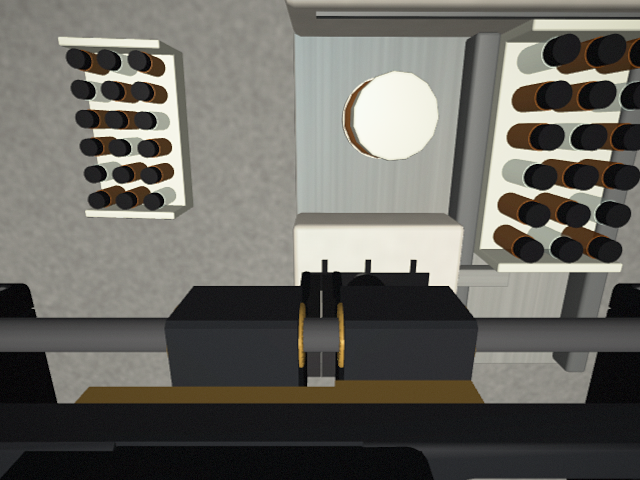

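```bash
python3 -m pendant '[[[0,0,0.3],[0,0,0],1],[[0,0,0.3],[0,0,0],1],[[0,0,0.3],[0,0,0],1],[[0,0,0.3],[0,0,0],1],[[0,0,0.3],[0,0,0],1],[[0,0,0],[0,0,0],1]]'; python3 -m pendant '[[[0,0,0.3],[0,0,0],1],[[0,0,0.2],[0,0,0],1],[[0,0,0],[0,0,0],1],[[0,0,0],[0,0,0],1]]'
python3 -m pendant '[[[0,0,0.2],[0,0,0],1],[[0,0,0],[0,0,0],1],[[0,0,0],[0,0,0],1]]'
python3 -c "
from h import *
s=bot.read_state();p=np.load('bay.npy');print(inv(p,[s['position']]))"
```

```text
time_s: 11.23
position: [0.4633, 0.2002, 0.1192]
tcp_rot: [[-1.0, -0.0, -0.012], [0.012, -0.001, -1.0], [0.0, -1.0, 0.001]]
force: [0.3, 0.1, -0.4]
opening: 0.005
time_s: 11.57
position: [0.4633, 0.1953, 0.1193]
tcp_rot: [[-1.0, -0.0, -0.012], [0.012, -0.0, -1.0], [0.0, -1.0, 0.0]]
force: [0.4, -0.3, 0.9]
opening: 0.003
time_s: 11.82
position: [0.4633, 0.1936, 0.1193]
tcp_rot: [[-1.0, -0.0, -0.012], [0.012, -0.0, -1.0], [0.0, -1.0, 0.0]]
force: [0.3, -0.6, 0.3]
opening: 0.002
[[-43.42130567  94.71118807]]
```

```bash
python3 -m pendant '[[[0,0,0.2],[0,0,0],1],[[0,0,0],[0,0,0],1],[[0,0,0],[0,0,0],1]]'; python3 -m pendant '[[[0,0,0.2],[0,0,0],1],[[0,0,0],[0,0,0],1],[[0,0,0],[0,0,0],1]]'
python3 -m pendant '[[[0,0,0.2],[0,0,0],1],[[0,0,0],[0,0,0],1],[[0,0,0],[0,0,0],1]]'
```

```text
time_s: 12.07
position: [0.4633, 0.1916, 0.1192]
tcp_rot: [[-1.0, -0.0, -0.012], [0.012, -0.0, -1.0], [0.0, -1.0, 0.0]]
force: [-0.9, -0.8, -0.7]
opening: 0.005
time_s: 12.32
position: [0.4633, 0.1897, 0.1193]
tcp_rot: [[-1.0, -0.0, -0.012], [0.012, 0.0, -1.0], [0.0, -1.0, -0.0]]
force: [0.1, -0.8, -0.2]
opening: 0.005
time_s: 12.57
position: [0.4633, 0.1877, 0.1192]
tcp_rot: [[-1.0, 0.0, -0.012], [0.012, 0.0, -1.0], [-0.0, -1.0, -0.0]]
force: [0.1, 1.0, -0.8]
opening: 0.009
```

```bash
python3 - <<'E'
from h import *
for n in("wrist","top"):cv2.imwrite(f"pics/{n}7.png",bot.capture(n)["img"][:,:,::-1])
E
```

```text
(no output)
```

View pics/wrist7.png

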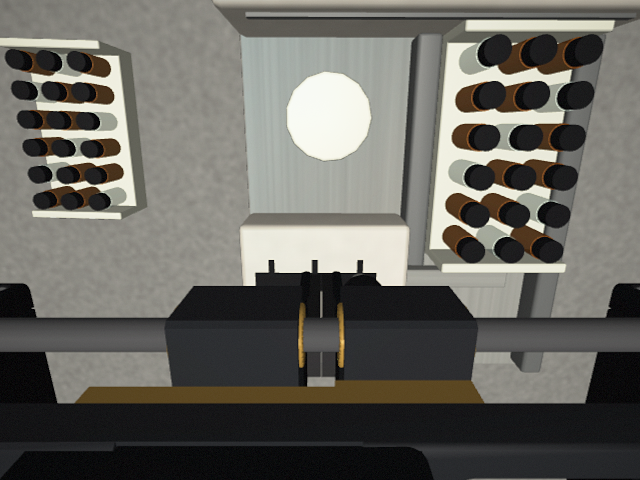

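```bash
python3 -m pendant '[[[0,0,0.2],[0,0,0],1],[[0,0,0],[0,0,0],1],[[0,0,0],[0,0,0],1]]'; python3 -m pendant '[[[0,0,0.2],[0,0,0],1],[[0,0,0],[0,0,0],1],[[0,0,0],[0,0,0],1]]'
python3 -m pendant '[[[0,0,0.2],[0,0,0],1],[[0,0,0],[0,0,0],1],[[0,0,0],[0,0,0],1]]'
```

```text
time_s: 12.92
position: [0.4633, 0.1869, 0.1193]
tcp_rot: [[-1.0, 0.001, -0.014], [0.014, 0.002, -1.0], [-0.001, -1.0, -0.002]]
force: [-0.4, 7.3, -1.2]
opening: 0.005
time_s: 13.17
position: [0.4633, 0.1864, 0.1193]
tcp_rot: [[-1.0, 0.001, -0.015], [0.015, 0.005, -1.0], [-0.001, -1.0, -0.005]]
force: [-0.6, 14.7, -1.4]
opening: 0.006
time_s: 13.42
position: [0.4633, 0.1859, 0.1194]
tcp_rot: [[-1.0, 0.002, -0.017], [0.017, 0.007, -1.0], [-0.002, -1.0, -0.007]]
force: [-1.4, 23.2, -2.9]
opening: 0.006
```

```bash
python3 -m pendant '[[[0,0,-0.6],[0,0,0],1],[[0,0,-0.8],[0,0,0],1],[[0,0,-0.8],[0,0,0],1],[[0,0,-0.8],[0,0,0],1],[[0,-2,0],[0,0,0],1],[[0,-2,0],[0,0,0],1],[[0,-2,0],[0,0,0],1],[[0,-2,0],[0,0,0],1],[[2,-2,0],[0,0,0],1],[[2,-1,1.5],[0,0,0],1],[[1,0,2.5],[0,0,0],1],[[1,0,2.5],[0,0,0],1],[[0,0,0],[0,0,0],1],[[0,0,0],[0,0,0],1]]'
python3 - <<'E'
from h import *
s=bot.read_state();p=np.load('bay.npy');print(s["position"],inv(p,[s['position']]),s["force"])
for n in("wrist","top","scene"):cv2.imwrite(f"pics/{n}8.png",bot.capture(n)["img"][:,:,::-1])
im=cv2.imread("pics/scene8.png");cv2.imwrite("pics/scene8z.png",cv2.resize(im[180:280,310:430],(720,600),interpolation=cv2.INTER_CUBIC))
E
```

```text
time_s: 14.58
position: [0.4023, 0.1469, 0.2295]
tcp_rot: [[-1.0, -0.0, -0.014], [0.014, -0.0, -1.0], [0.0, -1.0, 0.0]]
force: [-0.4, 0.2, -0.7]
opening: 0.007
[0.40234032 0.14686198 0.22947537] [[-103.87596239   47.32539713]] [-0.44423084  0.17852651 -0.69527487]
```

View pics/wrist8.png

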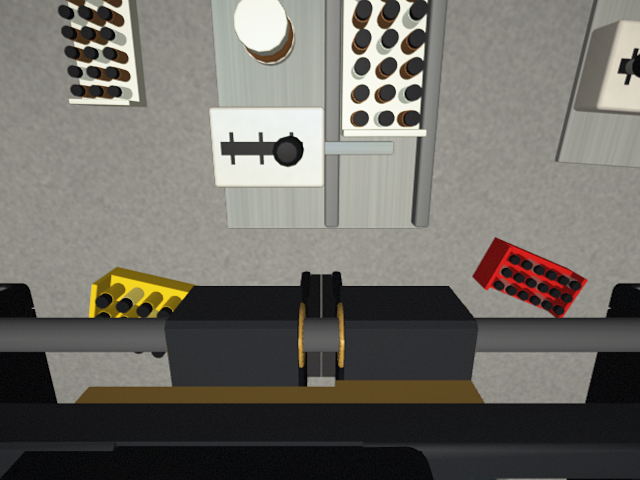

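View pics/scene8z.png

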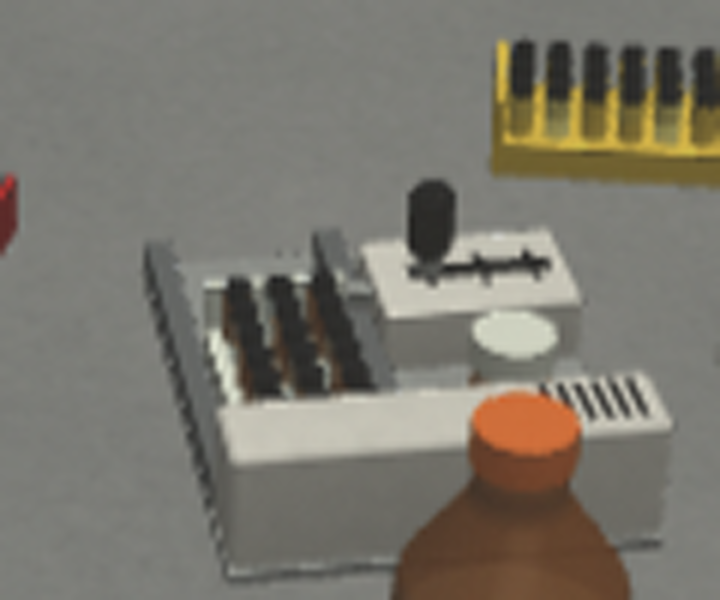

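```bash
python3 - <<'E'
from h import *
p=np.load("bay.npy");W=bot.capture("wrist")
print("knob",inv(p,unproj(W,[(288,150)],.078)),"marks",inv(p,unproj(W,[(233,148),(262,148),(291,148)],.036)))
print("housing",inv(p,unproj(W,[(211,109),(322,108),(323,186),(217,187)],.036)))
print("rack front",inv(p,unproj(W,[(343,135),(425,135)],.046)),"bolt end",inv(p,unproj(W,[(393,148)],.032)))
E
```

```text
knob [[-40.42789223  70.08390696]] marks [[-41.60139589 115.42565245]
 [-41.59397146  93.44479854]
 [-41.58654817  71.46734643]]
housing [[-13.57172814 129.76739821]
 [-12.85428521  48.01149731]
 [-70.49280643  47.1645615 ]
 [-71.3130019  129.89375401]]
rack front [[-31.80870812  32.80165386]
 [-31.79064618 -26.56563618]] bolt end [[-41.79088735  -6.56474777]]
```

View pics/top8.png

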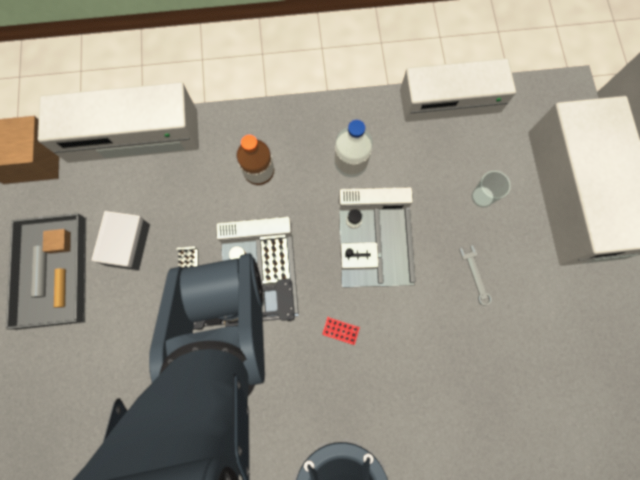

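```bash
python3 -c "
from rig import bot
print(bot.read_state()['force']);print(bot.hand_in())"
```

```text
[-0.71157915 -0.05412024 -0.7171663 ]
the job is handed in; nothing more can be done
None
```

I pushed the rack home with the closed fingertips, then pushed that bay's lever past its first click to the hard stop. I handed the job in with the arm clear, at about 14.6 s of the 48 s allowed.

- **Rack:** it stopped against the rear module, with the push force rising to 13 N. Before I pushed the lever, its front wall measured at bay x −35.4 mm, against −35 when fully home.
- **Lever:** it stopped hard at 23 N, well above the roughly 8 N of a detent. After I backed off, the knob measured at bay y 70 mm, against 69 at the second stop. The wrist picture shows the bolt well across the channel in front of the rack.
- **Surroundings:** in the last pictures the spare lever and everything else in view looked unmoved, judged by eye. The wrist force was near zero.
- **Disagreement:** in the last wrist picture, known points on the lock housing read 1 to 4 mm off. That is above the 2 mm calibration figure in places. The rack front read −31.8 mm there; corrected against the slot marks it is about −34 mm, which still counts as home.

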